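# Roll a core plug home behind the catch of its track

### The job

Pick up the wooden paddle and, pushing only with its blade, gently roll the stone core plug up the sloping track, over the sprung catch, until it is captured between the catch and the sprung buffer. The plug is fragile: do not touch it with the gripper, shove it hard or fling it, and feel for the buffer, because the stop is clamped at a different place each time. Then set the paddle down upright on the bench, clear of the track, and leave the other things where they are.

Things in the scene. Friction and masses are not known exactly. Their poses are not given: they have to be found in the camera images.
- paddle: Wooden paddle, 0.12 kg, standing on two feet. Origin: centre of the underside; z up, x out of the pushing face. Blade 60 mm wide (y), 50 high, flat pushing face at x = +16 mm, with a central notch 30 mm wide, 20 high in its lower edge that straddles the catch; feet back to x = -20 mm. Handle: upright bar 22 mm thick (x), 34 wide (y), centred on x = y = 0, top at z = 105 mm; grip its upper half.
- core: Stone core plug, solid cylinder 50 mm in diameter, 60 mm long, about 0.25 kg, lying across the track. Origin: its centre; y is the cylinder axis, x and z turn as it rolls. It starts against the lip at the track's lower end, centre at x = 17 mm of the track, and rolls back there if let go before it is captured.
- track: Fixed aluminium channel. Origin on the bench (z = 0) under the uphill edge of the start lip, mid-width; x level, pointing uphill along the track, z up. Channel floor: 32 mm above the bench at x = 0, rising 4 degrees; x = -35 to 294 mm, 64 mm wide inside, side walls 10 mm high, lip 8 mm. Hold the blade's lower edge about 13 mm above the floor, clear of walls and lip, and follow the slope.
- channel_mid (a point): Point on the channel floor 155 mm uphill of the lip. Hereabouts is the catch of the grey stop, which is clamped across the channel at a place not measured: a steel ramp 20 mm wide, 45 long, rising to an edge 18 mm above the floor, at track x = 108 to 198 mm. The plug's weight sinks it (push under 2 N); it springs up behind the plug once the plug's centre is 24 mm past the edge.
- channel_end (a point): Middle of the floor's uphill end. Before it stands the stop's grey block, 40 mm high, with a round rubber spring buffer facing downhill, 51 mm beyond the catch's edge: 1 N per mm, 8 mm of travel, then rigid. A steady resistance above 2.5 N means that the plug presses the buffer and is past the catch. A captured plug has about 2 mm of play.
- vial_3: Bystander: capped specimen vial, 34 mm in diameter, 68 mm tall, standing in front of the track. Origin: centre of the underside.
- toe_bone: Bystander: fossil toe bone, 67 x 82 x 30 mm, lying behind the track. Origin: centre of the underside.
- stone_e: Bystander: flat stone, 58 x 56 x 29 mm, lying to the right of the track. Origin: centre of the underside.
There are look-alikes about, which are no part of the job. Leave any pink or purple look-alike of the paddle alone.

How it is judged:
By the outcome, as a careful person would: the job done as asked, in the order asked, and still so for the second after the job is handed in, with the robot touching nothing.
It also fails if it takes over 72 s, if anything falls off the work surface, if the arm or the gripper's body presses on something with over 40 N, if the wrist force passes 120 N, or if a joint passes its speed limit or range.

### The arm

A 6-joint arm with a two-finger parallel gripper is mounted at the origin on a cart in front of the work surface, level with it; the furniture and walls round the work are solid. World frame = base frame: x ahead of the robot, y to its left, z up, the work surface at z = 0. Lengths are in mm, angles in rad, forces in N, time in s.
With the tool pointing down it reaches from about 400 to 925 mm from the base axis. Payload 12.5 kg.
Tool frame: the origin (TCP) lies at the very end of the fingers, on their centre line; the grasp point (between the pads) lies 19 mm behind it; z points along the fingers, y is the direction in which the jaws open and shut (so a half turn about z gives the same grasp; the last joint's range is limited). The gripper opens to 95 mm and grips with 3 to 60 N. Pads are 20 mm wide; open, the fingers measure 119 mm over their backs; the gripper's body (75 mm by 180 mm) begins 59 mm behind the grasp point.
Start: joints at [1.199, 0.491, 1.559, -0, 1.092, -0.106], TCP at [164.158, 603.075, 214.661] pointing down, gripper open.
Joint ranges: [-3.1, 3.1], [-0.84, 2.19], [0.05, 2.79], [-1.13, 4.28], [0.06, 2.93], [-2.69, 2.69]. Speed limits (rad/s): [2.22, 2.22, 2.79, 3.14, 3.14, 3.14].

### API

Orientations are given as [roll, pitch, yaw] about the fixed x, y, z axes, in that order (R = Rz(yaw) Ry(pitch) Rx(roll)).
In Python, from cell import env gives the robot as it stands. The module is installed in compiled form; this text tells all that it offers.
- The arm moves only by the tool arm_command, never from a script. Its argument "deltas" is a list that holds one entry, the list of rows, each a list of 5 numbers: the closure, from 0 (fully open) to 1 (shut), then the shift along the world's x, y, z as a fraction of full scale, then the turn about the world's z as a fraction of full scale. In form: [[[grip, dx, dy, dz, twist], ...]]. A call has 1 to 12 rows; each row shifts and turns the pose as measured when the row begins; what a row does not reach is not made up. Full scale, the value 1, is 100 mm for a shift and pi/4 rad for a turn. A row lasts 1/12 s, in which the tool goes at most 41.7 mm and 7.16 degrees, less where a joint would pass 70% of its speed; a pose out of reach is approached as far as the arm can. A call with a number of a shift or a turn outside -1 to 1 is refused whole. A call with a gripper value outside its range is refused whole. The fingers move at their own pace and stop on an object; the grip force is fixed at half the most. Time passes only in rows, so rows that do not move let the fingers close. It gives the time, the measured TCP pose, the force and the opening at its end, in the units of the state.
- env.state(): the state, without advancing time (a new reading comes with each control period).
- env.read_camera(name): name is "scene" or "side" or "wrist"; returns a dict with "frame" (420x560x3 uint8, red, green, blue), "fx", "fy", "cx", "cy" (pixels), "R" (3x3) and "t" (3): a world point X has camera coordinates R X + t; the wrist camera has in their place "tool_from_camera" (4x4, takes a point from camera to tool coordinates, whose origin is the TCP and whose axes are the flange's). Camera axes: x right, y down, z forward; pixel columns grow to the right and rows downward; lengths in mm; the calibration is good to about 2 mm. A picture is of the moment at which its call begins: read the wrist's pose just before it. There is no depth.
- env.job_done(): hands the job in, once; it reports no verdict.
The state is a dict: "t": time; "joints": joint angles; "qvel": joint speeds; "tau": joint torques, N m; "eef_pos": TCP position; "tcp_rot": TCP orientation; "ft_force": force on the tool from outside, world axes, zero at the start; "moment": the same for the moment, N m; "opening": opening from 0.0 (shut) to 1.0 (fully open).
Only numpy, scipy, OpenCV 4.12 (cv2) and the standard library are available. Lean on these libraries where they do the work, as an engineer would, in place of code of your own. Each camera call takes 0.05 s, during which the arm holds its last target.

## Working session

There is one attempt and no reset: what is moved stays moved. The work goes in short steps, Python scripts to look and compute and a tool call to move; the robot and the scene stay as the last step left them, time stands still between calls to the robot, and variables do not carry over. Pictures are saved under pics/ and viewed, and the job is handed in when it is done.

Besides the shell and the picture viewer there is one more tool, called after ">>>" as name(argument=value, ...), one argument or row to a line, values as JSON. arm_command: Moves the arm, as the interface text tells. Its arguments: {"type":"object","properties":{"deltas":{"type":"array","items":{"type":"array","items":{"type":"array","items":{"type":"number","minimum":-1,"maximum":1}}}}},"required":["deltas"]}

```bash
mkdir -p pics; cat > h.py <<'E'
import numpy as np, cv2, json
from cell import env
def grab(name,tag):
    s=env.state(); c=env.read_camera(name); 
    cv2.imwrite(f'pics/{tag}.png',cv2.cvtColor(c['frame'],cv2.COLOR_RGB2BGR)); 
    import pickle; pickle.dump((s,c),open(f'pics/{tag}.pkl','wb')); return s,c
def ray(c,u,v):
    R=np.array(c['R']);t=np.array(c['t']);o=-R.T@t
    d=R.T@np.array([(u-c['cx'])/c['fx'],(v-c['cy'])/c['fy'],1]); return o,d
def onz(c,u,v,z):
    o,d=ray(c,u,v); return o+d*(z-o[2])/d[2]
def proj(c,X):
    p=np.array(c['R'])@np.array(X)+np.array(c['t']); return c['fx']*p[0]/p[2]+c['cx'],c['fy']*p[1]/p[2]+c['cy']
E
python3 - <<'E'
from h import *
for n in('scene','side','wrist'):
    s,c=grab(n,n+'0')
    if n!='wrist': print(n,-np.array(c['R']).T@c['t'],c['fx'])
    else: print(c['tool_from_camera'],c['fx'])
print(s)
E
```

```text
scene [ -88.0897051  -533.80759034  682.40175075] 434.0618586302419
side [ 647.712064   1297.49276451  628.77585182] 541.3189228097264
[[ 4.12363156e-04 -9.64233468e-01 -2.65054050e-01  7.47337279e+01]
 [ 9.99999584e-01  1.81965752e-04  8.93800779e-04  1.40668141e-01]
 [-8.13601865e-04 -2.65054308e-01  9.64233142e-01 -1.69741678e+02]
 [ 0.00000000e+00  0.00000000e+00  0.00000000e+00  1.00000000e+00]] 362.53984771495027
{'t': 0.1, 'joints': array([ 1.19938217e+00,  4.91481739e-01,  1.55939017e+00, -2.97828247e-05,
        1.09171159e+00, -1.05620035e-01]), 'qvel': array([-0.00106963, -0.00167932, -0.00136971, -0.00079843,  0.00179498,
       -0.00020109]), 'tau': array([ 2.34129715e-03, -6.13626695e+01, -2.58608401e+01,  6.93726470e-02,
        4.69639746e-02, -7.62128366e-05]), 'eef_pos': array([164.0891474 , 602.84744012, 214.13051223]), 'tcp_rot': array([-3.14060454e+00, -7.81897062e-05,  2.87581223e+00]), 'ft_force': array([ 0.17654515, -0.27486726, -0.16830334]), 'moment': array([-0.03800544,  0.01422819,  0.07033455]), 'opening': 1.0013170454864733}
```

View pics/scene0.png

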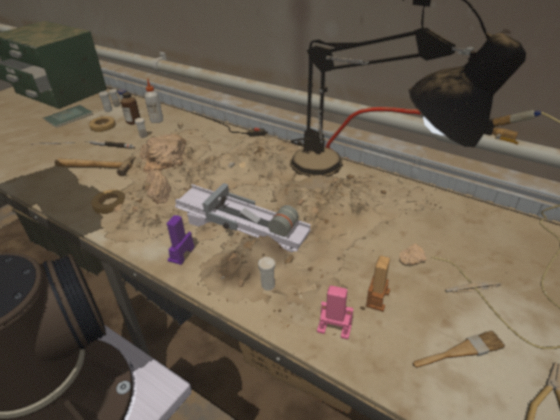

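View pics/side0.png

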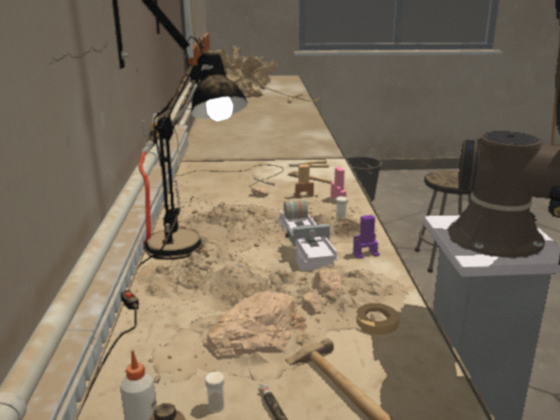

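View pics/wrist0.png

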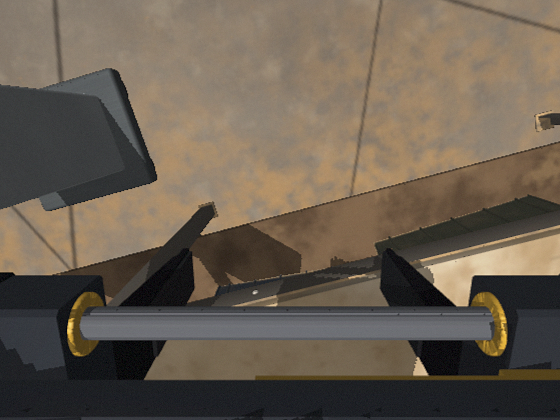

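```bash
python3 - <<'E'
from h import *
import pickle
s,c=pickle.load(open('pics/scene0.pkl','rb')); d,e=pickle.load(open('pics/side0.pkl','rb'))
f=c['frame'][170:340,150:430,::-1]; cv2.imwrite('pics/a.png',cv2.resize(f,None,fx=2.85,fy=2.85,interpolation=cv2.INTER_CUBIC))
f=e['frame'][150:280,240:400,::-1]; cv2.imwrite('pics/b.png',cv2.resize(f,None,fx=4.6,fy=4.6,interpolation=cv2.INTER_CUBIC))
for n,u,v,z in [('paddle',377,305,0),('lipend',300,240,35),('upend',185,200,50),('pink',335,330,0),('purple',178,260,0),('vial',268,287,0)]:
    print(n,onz(c,u,v,z).round())
for n,u,v,z in [('paddle',304,193,0),('upend',317,262,50),('pink',338,198,0),('purple',366,250,0),('vial',341,217,0)]:
    print(n,onz(e,u,v,z).round())
E
```

```text
paddle [ 476. -355.    0.]
lipend [ 525. -143.   35.]
upend [484. 168.  50.]
pink [ 378. -314.    0.]
purple [354.  74.   0.]
vial [ 398. -145.    0.]
paddle [ 489. -377.    0.]
upend [512. 206.  50.]
pink [ 383. -323.    0.]
purple [366.  54.   0.]
vial [ 397. -167.    0.]
```

View pics/a.png

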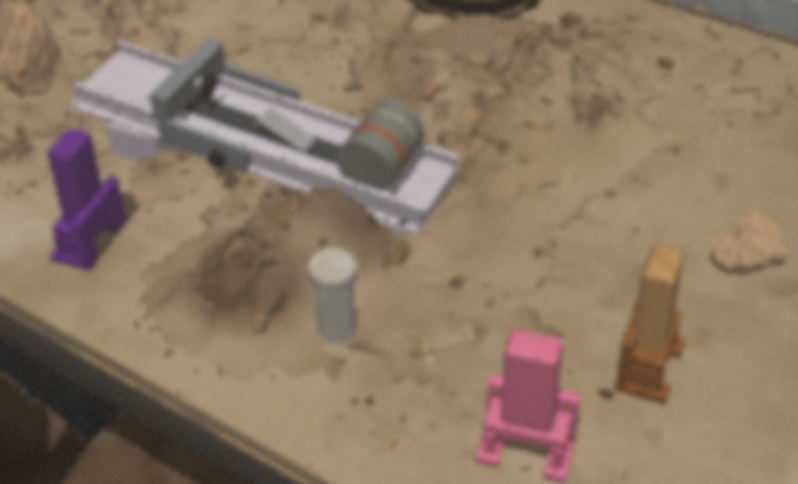

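View pics/b.png

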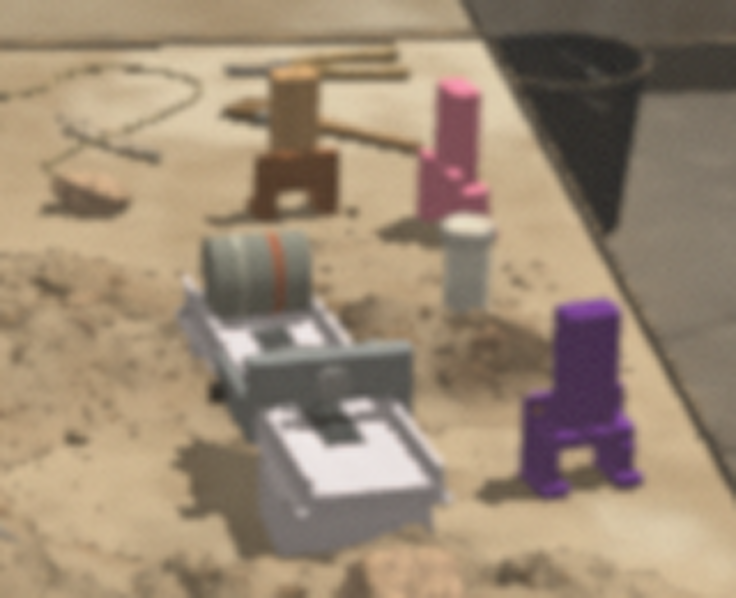

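```bash
python3 - <<'E'
from h import *
import pickle
s,c=pickle.load(open('pics/scene0.pkl','rb')); d,e=pickle.load(open('pics/side0.pkl','rb'))
def tri(a,b):
    A=[];B=[]
    for cam,(u,v) in((c,a),(e,b)):
        o,dd=ray(cam,u,v); dd/=np.linalg.norm(dd); P=np.eye(3)-np.outer(dd,dd);A.append(P);B.append(P@o)
    return np.linalg.solve(A[0]+A[1],B[0]+B[1])
print('bulb',tri((435,125),(220,105)),'base',tri((316,162),(173,243)),'elbow',tri((313,47),(163,127)))
k=2.85
for n,a,b in [('paddle top',(150+660/k,170+260/k),(240+295/4.6,150+78/4.6)),('upend near corner',(150+75/k,170+92/k),(240+312/4.6,150+495/4.6))]: print(n,tri(a,b))
E
```

```text
bulb [ 741.64315445 -334.55885507  290.15723221] base [863.24366671  13.93287171  14.5429092 ] elbow [863.27879586  34.45448109 333.48353932]
paddle top [ 492.76043593 -344.99621491  101.25677364]
upend near corner [507.68707267 194.70798463  40.3317022 ]
```

>>> arm_command(
  deltas=[
    [[0,0.15,-0.35,0.12,0],[0,0.15,-0.35,0.12,0],[0,0.15,-0.35,0.12,0],[0,0.15,-0.35,0.12,0],[0,0.15,-0.35,0.12,0],[0,0.15,-0.35,0.12,0],[0,0.15,-0.35,0.12,0],[0,0.15,-0.35,0.12,0],[0,0.15,-0.35,0.12,0],[0,0.15,-0.35,0.12,0],[0,0.15,-0.35,0.12,0],[0,0.15,-0.35,0.12,0]],
  ],
)

```text
t: 1.15
eef_pos: [342.4, 167.2, 357.7]
tcp_rot: [-3.133, -0.002, 2.886]
ft_force: [1.7, 0.6, -0.7]
opening: 1.004
```

>>> arm_command(
  deltas=[
    [[0,0.2,-0.3,0,0.08],[0,0.2,-0.3,0,0.08],[0,0.2,-0.3,0,0.08],[0,0.2,-0.3,0,0.08],[0,0.1,-0.1,0,0.08],[0,0,0,0,0],[0,0,0,0,0]],
  ],
)

```text
t: 1.73
eef_pos: [436.5, 23.3, 360.5]
tcp_rot: [-3.134, 0.004, -3.077]
ft_force: [0.3, 0.5, -0.8]
opening: 0.999
```

```bash
python3 - <<'E'
from h import *
s,c=grab('wrist','w1'); print(s['eef_pos'],s['tcp_rot'],s['ft_force'])
E
```

```text
[436.45111706  23.254205   360.53330404] [-3.13400824  0.00352721 -3.07733804] [ 0.28751056  0.52152564 -0.75631113]
```

View pics/w1.png

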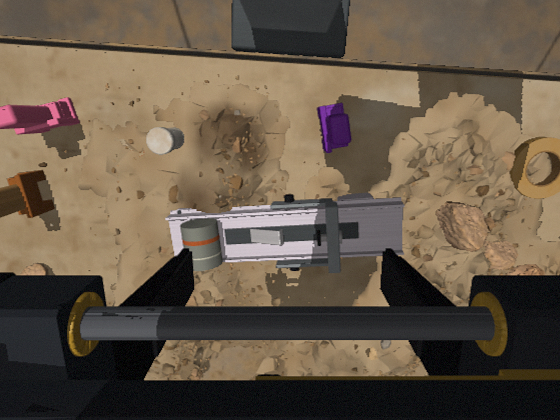

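```bash
cat >> h.py <<'E'
from scipy.spatial.transform import Rotation as Ro
def wcam(s,c):
    T=np.array(c['tool_from_camera']); Rt=Ro.from_euler('xyz',s['tcp_rot']).as_matrix()
    Rwc=Rt@T[:3,:3]; p=Rt@T[:3,3]+s['eef_pos']
    return dict(R=Rwc.T,t=-Rwc.T@p,fx=c['fx'],fy=c['fy'],cx=c['cx'],cy=c['cy'],frame=c['frame'])
def crop(c,x0,y0,x1,y1,k,tag):
    f=c['frame'][y0:y1,x0:x1,::-1]; cv2.imwrite(f'pics/{tag}.png',cv2.resize(f,None,fx=k,fy=k,interpolation=cv2.INTER_CUBIC))
def load(tag):
    import pickle; s,c=pickle.load(open(f'pics/{tag}.pkl','rb')); return (s,wcam(s,c)) if 'R' not in c else (s,c)
E
python3 - <<'E'
from h import *
s,c=load('w1'); crop(c,155,180,415,280,3,'w1c')
print(-c['R'].T@c['t'])
E
```

```text
[361.22722743  19.83701702 530.00526428]
```

View pics/w1c.png

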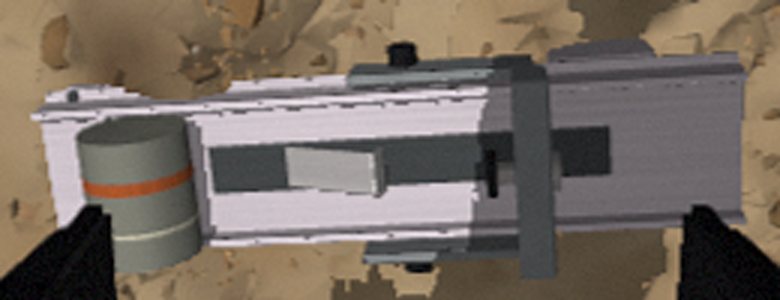

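```bash
python3 - <<'E'
from h import *
s,c=load('w1')
for n,u,v,z in [('LN',36,113,39.5),('RN',742,70,62.5),('RF',742,222,62.5),('LF',60,222,39.5),('RFfl',742,218,52.5),('RNfl',742,82,52.5),('edgeN',380,150,60),('edgeF',380,193,60),('coreL',85,200,58),('slotR_N',610,126,50),('slotR_F',610,175,50),('slotLN',212,148,36.5),('slotLF',212,190,36.5)]:
    print(n,onz(c,155+u/3,180+v/3,z).round(1))
E
```

```text
LN [ 510.7 -143.    39.5]
RN [463.1 176.3  62.5]
RF [534.2 187.1  62.5]
LF [ 564.8 -132.7   39.5]
RFfl [535.9 190.3  52.5]
RNfl [470.9 180.5  52.5]
edgeN [511.5  19.4  60. ]
edgeF [532.2  20.6  60. ]
coreL [ 545.4 -115.2   58. ]
slotR_N [496.1 124.1  50. ]
slotR_F [519.8 126.9  50. ]
slotLN [523.4 -60.6  36.5]
slotLF [544.6 -60.2  36.5]
```

>>> arm_command(
  deltas=[
    [[0,0.04,-0.38,-0.03,0],[0,0.04,-0.38,-0.03,0],[0,0.04,-0.38,-0.03,0],[0,0.04,-0.38,-0.03,0],[0,0.04,-0.38,-0.03,0],[0,0.04,-0.38,-0.03,0],[0,0.04,-0.38,-0.03,0],[0,0.04,-0.38,-0.03,0],[0,0.04,-0.38,-0.03,0],[0,0.0,-0.1,0,0],[0,0,0,0,0],[0,0,0,0,0]],
  ],
)

```text
t: 2.78
eef_pos: [470.2, -326.2, 333.6]
tcp_rot: [-3.137, 0.006, -3.071]
ft_force: [0.8, 1.3, -0.1]
opening: 0.999
```

```bash
python3 - <<'E'
from h import *
s,c=grab('wrist','w2'); print(s['eef_pos'],s['tcp_rot'],s['ft_force'],s['joints'])
E
```

```text
[ 470.18940527 -326.24980182  333.61107622] [-3.1368626   0.00630683 -3.07124621] [ 0.7684392   1.32647469 -0.08002969] [-7.22567705e-01  3.13617153e-01  1.52261869e+00  1.21872287e-03
  1.29756135e+00 -2.36401986e+00]
```

View pics/w2.png

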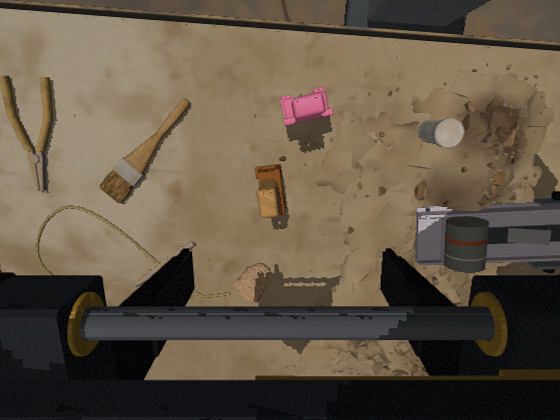

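```bash
python3 - <<'E'
from h import *
s,c=load('w2'); crop(c,235,145,310,235,6.6,'w2c')
print(-c['R'].T@c['t'])
E
```

```text
[ 394.55213217 -330.64282705  502.87594676]
```

View pics/w2c.png

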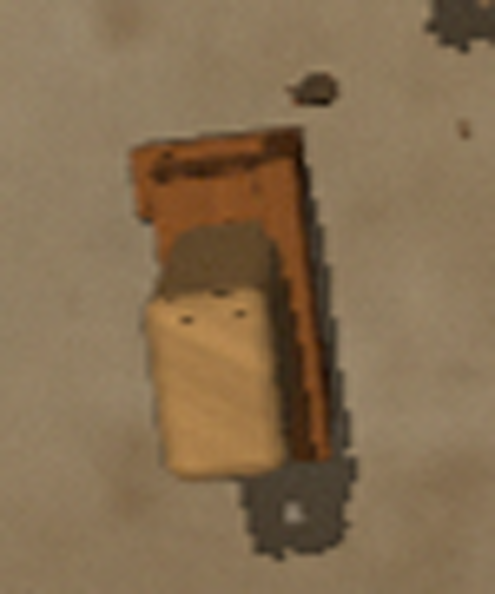

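```bash
python3 - <<'E'
from h import *
s,c=load('w2')
P=[onz(c,235+u/6.6,145+v/6.6,105)for u,v in[(148,303),(268,290),(285,470),(168,477)]]
for p in P: print(p.round(1))
print('mid',np.mean(P,0).round(1))
for a in (0,1),(3,2): d=P[a[1]]-P[a[0]]; print(np.linalg.norm(d),np.degrees(np.arctan2(d[1],d[0]))-90)
for a in (0,3),(1,2): d=P[a[1]]-P[a[0]]; print(np.linalg.norm(d),np.degrees(np.arctan2(d[1],d[0])))
B=[onz(c,235+u/6.6,145+v/6.6,50)for u,v in[(298,140),(328,460)]]
d=B[1]-B[0];print(B,np.linalg.norm(d),np.degrees(np.arctan2(d[1],d[0])))
E
```

```text
[ 479.1 -359.2  105. ]
[ 475.4 -339.   105. ]
[ 506.7 -334.1  105. ]
[ 509.4 -354.2  105. ]
mid [ 492.7 -346.6  105. ]
20.47716656320936 10.376305190984226
20.27955133056864 7.66676983982866
30.76699306069212 9.24282106982686
31.730470461494495 8.879366735144842
[array([ 457.32965321, -336.31682543,   50.        ]), array([ 519.59272866, -326.31660306,   50.        ])] 63.06104194868515 9.124486103009055
```

>>> arm_command(
  deltas=[
    [[0,0.07,-0.07,-0.3,0.04],[0,0.07,-0.07,-0.3,0.04],[0,0.07,-0.07,-0.3,0.03],[0,0,0,-0.3,0],[0,0,0,-0.3,0],[0,0,0,-0.2,0],[0,0,0,0,0],[0,0,0,0,0]],
  ],
)

```text
t: 3.5
eef_pos: [495.3, -331.0, 165.3]
tcp_rot: [-3.13, 0.015, -2.968]
ft_force: [-0.1, -0.1, 1.1]
opening: 1.002
```

```bash
python3 - <<'E'
from h import *
s,c=grab('wrist','w3'); print(s['eef_pos'],s['tcp_rot'],s['ft_force'],s['joints'][5])
E
```

```text
[ 495.3123116  -330.97686194  165.28296458] [-3.13009651  0.01466412 -2.96803577] [-0.09503363 -0.07199698  1.06999493] -2.4488679412892838
```

View pics/w3.png

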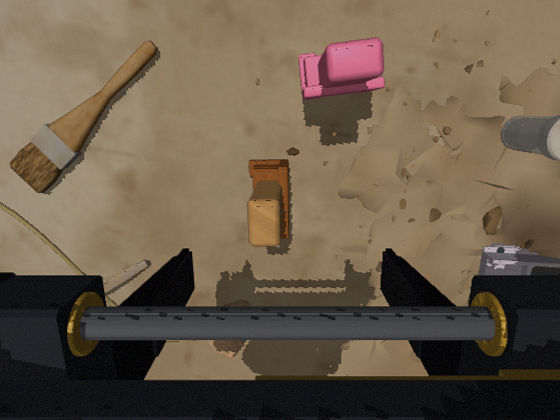

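```bash
python3 - <<'E'
from h import *
s,c=load('w3'); crop(c,235,145,310,260,5,'w3c')
P=np.array([onz(c,u,v,105)for u,v in[(248,201),(279,200),(279,245),(250,246)]]); print(P.round(1),P.mean(0))
E
```

```text
[[ 479.  -359.8  105. ]
 [ 474.8 -340.1  105. ]
 [ 505.5 -334.9  105. ]
 [ 509.7 -354.   105. ]] [ 492.2370276  -347.19545098  105.        ]
```

View pics/w3c.png

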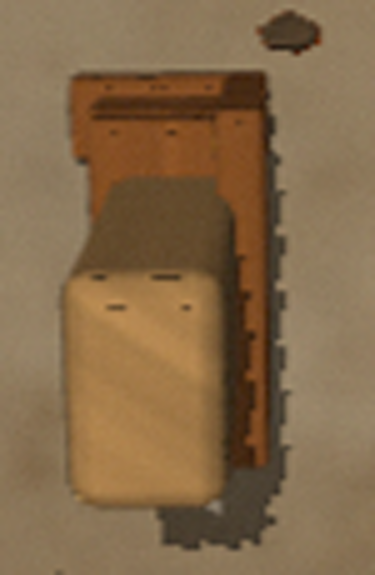

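>>> arm_command(
  deltas=[
    [[0,-0.03,-0.1,0,0],[0,-0.01,-0.07,0,0],[0,0,0,0,0],[0,0,0,-0.25,0],[0,0,0,-0.25,0],[0,0,0,-0.25,0],[0,0,0,-0.2,0],[0,0,0,-0.06,0],[0,0,0,0,0],[0,0,0,0,0]],
  ],
)

```text
t: 4.38
eef_pos: [494.6, -354.7, 74.4]
tcp_rot: [-3.112, 0.029, -2.97]
ft_force: [0.6, 0.5, 0.2]
opening: 1.004
```

>>> arm_command(
  deltas=[
    [[0,-0.02,0.07,-0.1,0],[0,0,0.0,0,0],[0,0,0,0,0]],
  ],
)

```text
t: 4.63
eef_pos: [494.1, -349.5, 68.6]
tcp_rot: [-3.108, 0.032, -2.97]
ft_force: [0.5, 0.3, 0.3]
opening: 1.0
```

>>> arm_command(
  deltas=[
    [[0,-0.01,0.02,-0.05,0],[0.4,0,0.0,0,0],[0.6,0,0,0,0],[0.7,0,0,0,0],[0.8,0,0,0,0],[0.9,0,0,0,0],[1,0,0,0,0],[1,0,0,0,0],[1,0,0,0,0],[1,0,0,0,0]],
  ],
)

```text
t: 5.47
eef_pos: [494.5, -349.2, 67.2]
tcp_rot: [-3.103, 0.036, -2.97]
ft_force: [-0.1, -0.4, -0.8]
opening: 0.421
```

>>> arm_command(
  deltas=[
    [[1,0,0.0,0,0],[1,0,0,0,0],[1,0,0,0,0],[1,0,0,0,0],[1,0,0,0,0],[1,0,0,0,0]],
  ],
)

```text
t: 5.97
eef_pos: [494.5, -349.0, 67.2]
tcp_rot: [-3.103, 0.036, -2.97]
ft_force: [-0.2, 0.3, 0.3]
opening: 0.233
```

>>> arm_command(
  deltas=[
    [[1,0,0.0,0.1,0],[1,0,0,0.15,0],[1,0,0,0.2,0],[1,0,0,0.2,0],[1,0,0,0,0],[1,0,0,0,0]],
  ],
)

```text
t: 6.47
eef_pos: [493.5, -348.3, 135.8]
tcp_rot: [-3.106, 0.034, -2.97]
ft_force: [0.0, 0.2, -1.5]
opening: 0.233
```

```bash
python3 - <<'E'
from h import *
s,c=grab('side','s1'); crop(c,270,110,390,200,6,'s1c')
s,c=grab('scene','c1'); crop(c,300,170,440,310,5,'c1c')
s,c=grab('wrist','w4'); print(s['eef_pos'],s['tcp_rot'],s['ft_force'],s['joints'][5])
E
```

```text
[ 493.40820441 -348.28338552  135.09054501] [-3.10631494  0.03338234 -2.97043286] [ 0.14918029  0.38460775 -0.7760689 ] -2.470805673024821
```

View pics/s1c.png

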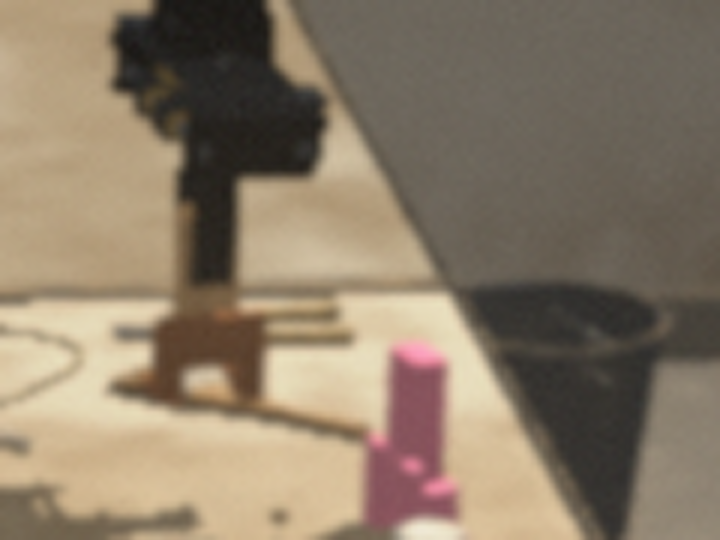

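View pics/w4.png

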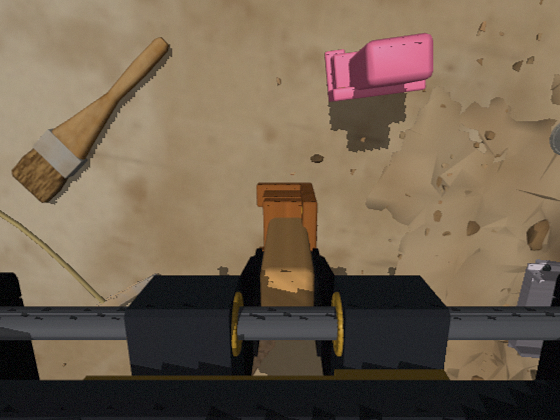

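View pics/c1c.png

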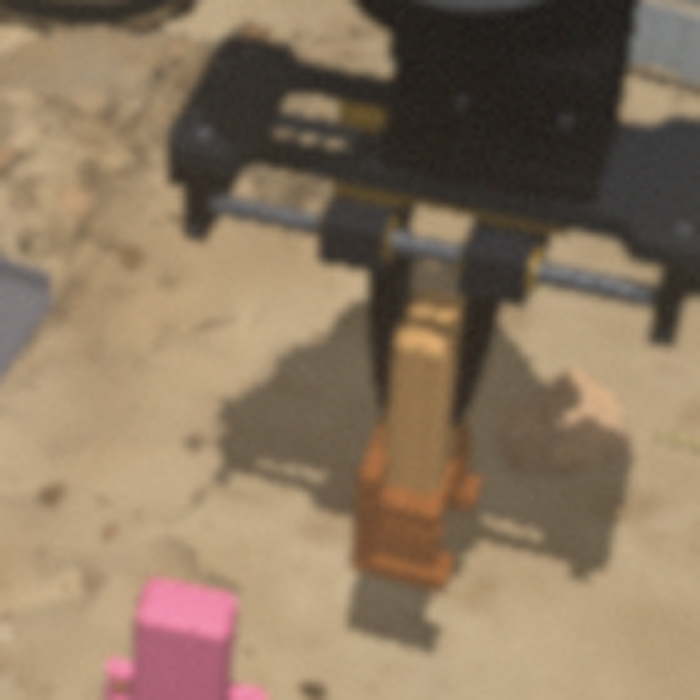

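```bash
python3 - <<'E'
from h import *
s,c=load('w4'); crop(c,240,170,340,310,5,'w4c')
E
```

```text
(no output)
```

View pics/w4c.png

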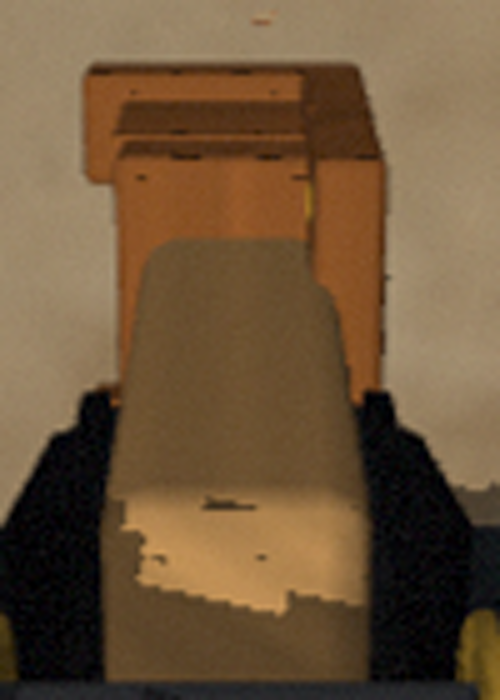

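```bash
python3 - <<'E'
from h import *
s,c=load('w4'); a=np.radians(9.4); u=np.array([-np.sin(a),np.cos(a),0]); w=np.array([np.cos(a),np.sin(a),0]); T=np.array(s['eef_pos'])
for n,x,y,z in [('bladetop front',383,157,118),('bladebot front',360,66,68),('footbackbot',85,66,68),('handle L',110,490,173),('handle R',366,490,173)]:
    p=onz(c,240+x/5,170+y/5,z); print(n,p.round(1),'along',((p-T)@u).round(1),'lat',((p-T)@w).round(1))
print(np.degrees(s['tcp_rot'][2]+np.pi))
E
```

```text
bladetop front [ 459.8 -338.5  118. ] along 15.1 lat -31.6
bladebot front [ 460.9 -339.1   68. ] along 14.3 lat -30.6
footbackbot [ 467.3 -374.8   68. ] along -21.9 lat -30.1
handle L [ 476.2 -359.5  173. ] along -8.2 lat -18.8
handle R [ 472.4 -339.8  173. ] along 11.8 lat -19.3
9.806733652137913
```

>>> arm_command(
  deltas=[
    [[1,0.08,0.18,0,-0.02],[1,0.11,0.25,0,-0.01],[1,0.11,0.25,0,0],[1,0.11,0.25,0,0],[1,0.11,0.25,0,0],[1,0.11,0.22,0,0],[1,0,0,0,0],[1,0,0,0,0]],
  ],
)

```text
t: 7.28
eef_pos: [554.8, -201.6, 125.5]
tcp_rot: [-3.115, 0.022, -2.999]
ft_force: [1.2, -0.1, -2.0]
opening: 0.232
```

```bash
python3 - <<'E'
from h import *
s,c=grab('wrist','w5'); print(s['eef_pos'],s['tcp_rot'],s['ft_force'],s['joints'][5])
s,c=load('w5'); crop(c,260,120,560,300,2.6,'w5c')
E
```

```text
[ 554.78909882 -201.55574709  125.45210254] [-3.11528053  0.02227917 -2.99866345] [ 1.166714   -0.11934233 -1.97543551] -2.1610098803016395
```

View pics/w5.png

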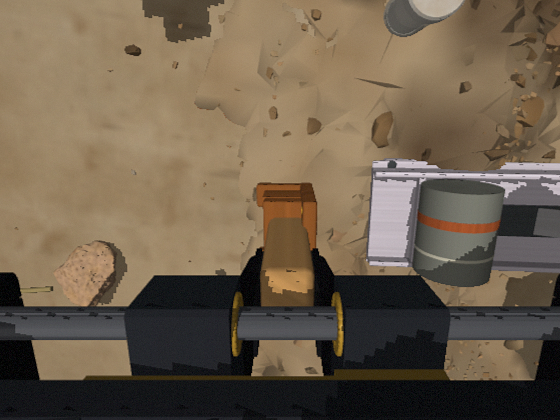

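View pics/w5c.png

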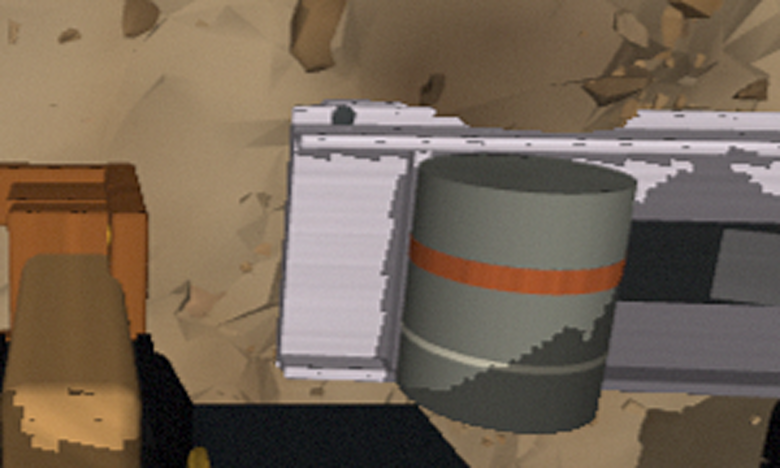

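```bash
python3 - <<'E'
from h import *
s,c=load('w5'); k=2.6
for n,x,y,z in [('near in',298,152,39.5),('near out',297,137,39.5),('near out R',780,150,50),('near in R',780,153,50),('far in',283,366,39.5),('far out',283,379,39.5),('far out R',610,393,48),('slotN',700,222,38),('slotF',700,302,38),('coreNearTopEdgeMid',527,155,60),('lip up N',413,160,40),('lip up F',390,383,40)]:
    p=onz(c,260+x/k,120+y/k,z); print(n,p.round(1))
E
```

```text
near in [ 515.6 -146.6   39.5]
near out [ 511.6 -147.7   39.5]
near out R [495.4 -27.7  50. ]
near in R [496.2 -27.5  50. ]
far in [ 577.8 -137.6   39.5]
far out [ 581.8 -136.8   39.5]
far out R [568.5 -48.3  48. ]
slotN [518.8 -33.2  38. ]
slotF [541.2 -25.5  38. ]
coreNearTopEdgeMid [504.9 -95.6  60. ]
lip up N [ 513.1 -115.7   40. ]
lip up F [ 578.1 -106.1   40. ]
```

>>> arm_command(
  deltas=[
    [[1,-0.02,0.12,-0.03,0],[1,-0.02,0.12,-0.03,0],[1,-0.01,0.1,-0.02,0],[1,0,0,0,0]],
  ],
)

```text
t: 7.67
eef_pos: [547.3, -167.0, 115.1]
tcp_rot: [-3.117, 0.02, -3.003]
ft_force: [-0.3, -0.0, -0.9]
opening: 0.226
```

```bash
cat >> h.py <<'E'
A=np.array([546.7,-142.0]); U=np.array([-.1426,.9898]); W=np.array([.9898,.1426])
def st(s=None):
    s=s or env.state(); p=np.array(s['eef_pos']); r=p[:2]-A
    xc=r@U-35-1.3; lat=r@W-1.3; face=xc+16; bot=p[2]-67.2; clr=bot-(32+np.tan(np.radians(4))*face)
    f=np.array(s['ft_force']); print('t %.2f face %.1f lat %.1f clr %.1f z %.1f rot %s F along %.2f z %.2f lat %.2f'%(s['t'],face,lat,clr,p[2],np.round(s['tcp_rot'],3),f[:2]@U,f[2],f[:2]@W))
E
python3 -c "
from h import *
st()"
```

```text
t 7.67 face -45.2 lat -4.3 clr 19.1 z 115.1 rot [-3.117  0.02  -3.003] F along -0.00 z -0.89 lat -0.28
```

>>> arm_command(
  deltas=[
    [[1,0.02,0.08,-0.02,0],[1,0.01,0.08,-0.01,0],[1,0.0,0.05,0,0],[1,0,0,0,0]],
  ],
)

```text
t: 8.0
eef_pos: [550.2, -144.0, 111.9]
tcp_rot: [-3.117, 0.02, -3.004]
ft_force: [-0.2, 0.0, -1.0]
opening: 0.231
```

```bash
python3 - <<'E'
from h import *
st(); s,c=grab('wrist','w6'); s,c=load('w6'); crop(c,240,150,490,300,3.2,'w6c')
s,d=grab('side','s2'); crop(d,270,140,370,270,5,'s2c')
E
```

```text
t 8.00 face -22.8 lat 1.9 clr 14.3 z 111.9 rot [-3.117  0.02  -3.004] F along 0.07 z -0.95 lat -0.17
```

View pics/w6c.png

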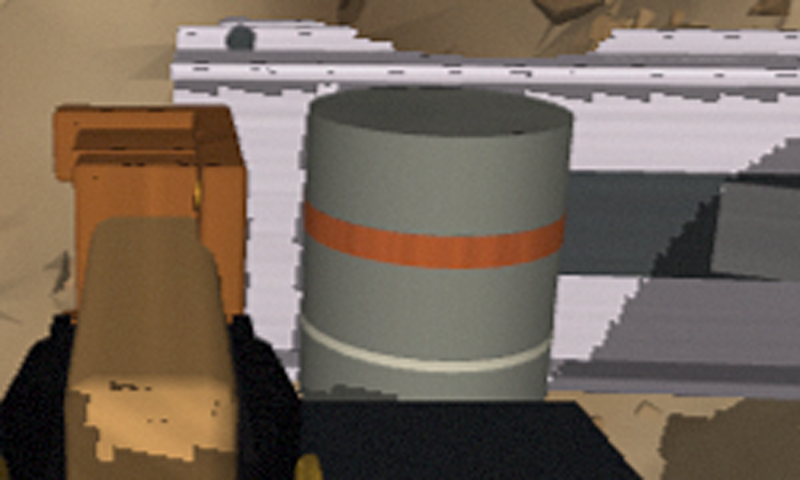

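View pics/s2c.png

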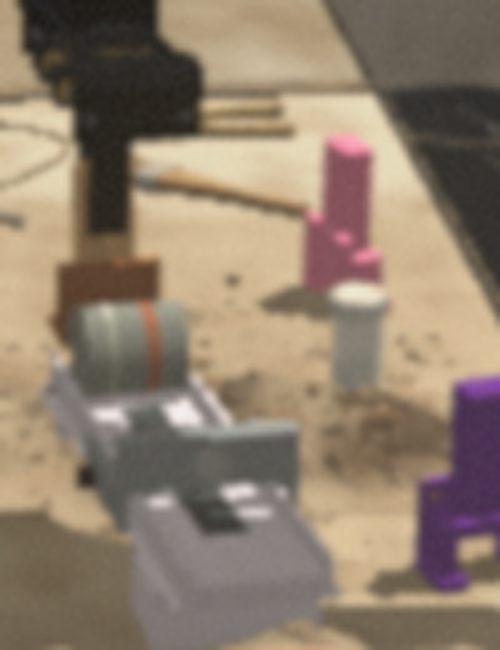

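```bash
python3 - <<'E'
from h import *
s,c=load('w6'); k=3.2
for n,x,y,z in [('blade bot',236,108,45),('blade top',245,163,95),('near wall in',240,80,40.5),('near wall out',240,62,40.5),('core near top L',312,110,57),('core band',435,135,83),('slotN',640,171,39.5),('slotF',640,273,39.5)]:
    p=onz(c,240+x/k,150+y/k,z); r=p[:2]-A; print(n,p.round(1),'x %.1f lat %.1f'%(r@U-35,r@W))
E
```

```text
blade bot [ 517.3 -132.    45. ] x -20.9 lat -27.7
blade top [ 516.6 -133.    95. ] x -21.8 lat -28.5
near wall in [ 512.2 -131.8   40.5] x -19.9 lat -32.7
near wall out [ 508.5 -132.4   40.5] x -20.0 lat -36.4
core near top L [ 513.3 -118.2   57. ] x -6.7 lat -29.7
core band [ 509.8 -100.3   83. ] x 11.6 lat -30.5
slotN [519.6 -44.8  39.5] x 65.0 lat -12.9
slotF [541.9 -39.   39.5] x 67.6 lat 9.9
```

>>> arm_command(
  deltas=[
    [[1,-0.02,0.03,0,0],[1,-0.015,0.03,0,0],[1,-0.005,0.03,0,0],[1,-0.005,0.03,0,0]],
  ],
)

```text
t: 8.43
eef_pos: [545.6, -133.0, 112.2]
tcp_rot: [-3.116, 0.021, -3.005]
ft_force: [-0.5, 0.4, -2.2]
opening: 0.23
```

```bash
python3 -c "
from h import *
st()"
```

```text
t 8.43 face -11.2 lat -1.1 clr 13.8 z 112.2 rot [-3.116  0.021 -3.005] F along 0.46 z -2.20 lat -0.43
```

>>> arm_command(
  deltas=[
    [[1,-0.004,0.03,0.001,0],[1,-0.004,0.03,0.002,0],[1,-0.004,0.03,0.002,0],[1,-0.004,0.03,0.002,0],[1,-0.004,0.03,0.002,0],[1,-0.004,0.03,0.002,0]],
  ],
)

```text
t: 8.93
eef_pos: [543.2, -113.5, 113.8]
tcp_rot: [-3.115, 0.022, -3.005]
ft_force: [0.5, -0.8, -0.7]
opening: 0.228
```

```bash
python3 -c "
from h import *
st()"
```

```text
t 8.93 face 8.4 lat -0.7 clr 14.0 z 113.8 rot [-3.115  0.022 -3.005] F along -0.90 z -0.71 lat 0.32
```

>>> arm_command(
  deltas=[
    [[1,-0.004,0.03,0.001,0],[1,-0.004,0.03,0.001,0],[1,-0.004,0.03,0.001,0],[1,-0.004,0.03,0.002,0],[1,-0.004,0.03,0.002,0],[1,-0.004,0.03,0.002,0],[1,-0.004,0.03,0.002,0],[1,-0.004,0.03,0.002,0]],
  ],
)

```text
t: 9.6
eef_pos: [539.7, -86.8, 115.3]
tcp_rot: [-3.115, 0.022, -3.005]
ft_force: [0.3, -1.2, 0.2]
opening: 0.23
```

```bash
python3 -c "
from h import *
st(); s,c=grab('wrist','w7')"
```

```text
t 9.60 face 35.4 lat -0.4 clr 13.6 z 115.3 rot [-3.115  0.022 -3.005] F along -1.26 z 0.22 lat 0.09
```

View pics/w7.png

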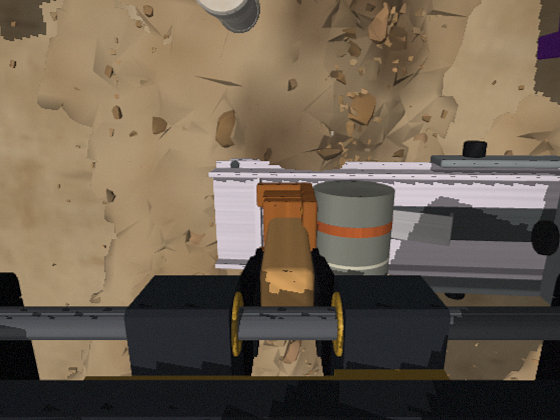

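>>> arm_command(
  deltas=[
    [[1,-0.004,0.03,0.001,0],[1,-0.004,0.03,0.001,0],[1,-0.004,0.03,0.001,0],[1,-0.005,0.03,0.002,0],[1,-0.005,0.03,0.002,0],[1,-0.005,0.03,0.002,0],[1,-0.005,0.03,0.002,0],[1,-0.005,0.03,0.002,0]],
  ],
)

```text
t: 10.32
eef_pos: [535.9, -60.5, 117.0]
tcp_rot: [-3.114, 0.023, -3.005]
ft_force: [0.1, 0.0, -0.8]
opening: 0.229
```

```bash
python3 -c "
from h import *
st()"
```

```text
t 10.32 face 62.0 lat -0.4 clr 13.4 z 117.0 rot [-3.114  0.023 -3.005] F along 0.01 z -0.79 lat 0.08
```

>>> arm_command(
  deltas=[
    [[1,-0.005,0.025,0.001,0],[1,-0.004,0.025,0.001,0],[1,-0.004,0.025,0.001,0],[1,-0.004,0.025,0.002,0],[1,-0.004,0.025,0.001,0],[1,-0.004,0.025,0.002,0],[1,-0.004,0.025,0.001,0],[1,-0.004,0.025,0.002,0]],
  ],
)

```text
t: 10.98
eef_pos: [531.8, -37.8, 118.0]
tcp_rot: [-3.115, 0.022, -3.005]
ft_force: [0.4, -0.7, -1.8]
opening: 0.225
```

```bash
python3 -c "
from h import *
st(); s,c=grab('wrist','w8')"
```

```text
t 10.98 face 84.9 lat -1.2 clr 12.8 z 118.0 rot [-3.115  0.022 -3.005] F along -0.79 z -1.81 lat 0.32
```

View pics/w8.png

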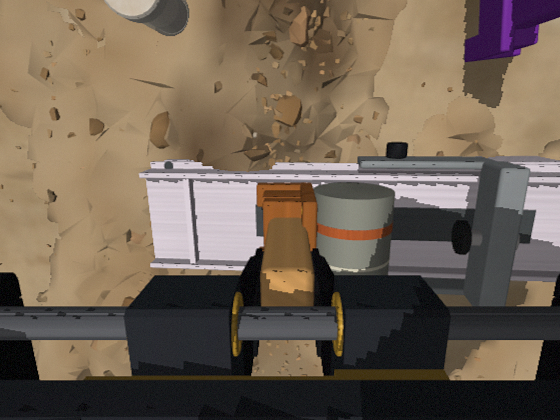

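>>> arm_command(
  deltas=[
    [[1,-0.004,0.025,0.002,0],[1,-0.003,0.025,0.002,0],[1,-0.003,0.025,0.002,0],[1,-0.003,0.025,0.002,0],[1,-0.003,0.025,0.002,0],[1,-0.003,0.025,0.002,0],[1,-0.003,0.025,0.002,0]],
  ],
)

```text
t: 11.62
eef_pos: [529.3, -18.4, 119.6]
tcp_rot: [-3.115, 0.022, -3.005]
ft_force: [-0.1, -0.9, -0.9]
opening: 0.228
```

```bash
python3 -c "
from h import *
st(); s,c=grab('wrist','w9'); s,c=load('w9'); crop(c,240,150,500,310,3,'w9c')"
```

```text
t 11.62 face 104.5 lat -0.9 clr 13.0 z 119.6 rot [-3.115  0.022 -3.005] F along -0.89 z -0.93 lat -0.27
```

View pics/w9c.png

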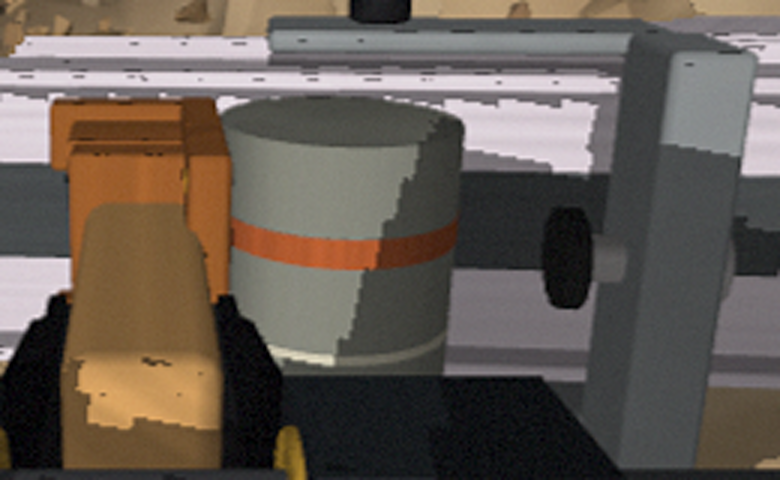

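>>> arm_command(
  deltas=[
    [[1,-0.003,0.02,0.001,0],[1,-0.003,0.02,0.001,0],[1,-0.003,0.02,0.001,0],[1,-0.003,0.02,0.001,0],[1,-0.003,0.02,0.001,0]],
  ],
)

```text
t: 12.08
eef_pos: [527.6, -7.1, 120.1]
tcp_rot: [-3.115, 0.022, -3.005]
ft_force: [0.2, -0.9, -0.6]
opening: 0.233
```

```bash
python3 -c "
from h import *
st()"
```

```text
t 12.08 face 115.9 lat -1.0 clr 12.8 z 120.1 rot [-3.115  0.022 -3.005] F along -0.96 z -0.57 lat 0.11
```

>>> arm_command(
  deltas=[
    [[1,-0.003,0.015,0.001,0],[1,-0.002,0.015,0.001,0],[1,-0.002,0.015,0.001,0],[1,-0.002,0.015,0.001,0]],
  ],
)

```text
t: 12.42
eef_pos: [526.5, -0.3, 120.5]
tcp_rot: [-3.115, 0.022, -3.005]
ft_force: [-0.4, -0.9, -1.4]
opening: 0.229
```

```bash
python3 -c "
from h import *
st();grab('wrist','w10'); s,c=load('w10'); crop(c,240,150,500,310,3,'w10c')"
```

```text
t 12.42 face 122.8 lat -1.1 clr 12.7 z 120.5 rot [-3.115  0.022 -3.005] F along -0.81 z -1.41 lat -0.54
```

View pics/w10c.png

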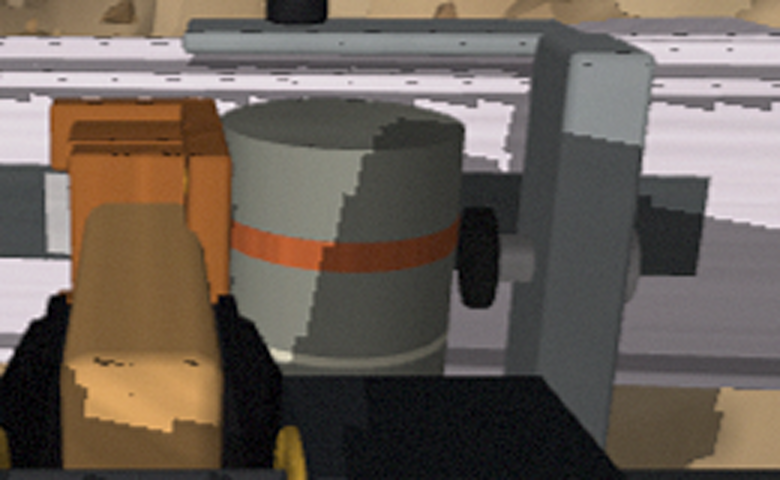

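>>> arm_command(
  deltas=[
    [[1,-0.002,0.012,0.001,0],[1,-0.002,0.012,0.001,0],[1,-0.002,0.012,0.001,0]],
  ],
)

```text
t: 12.72
eef_pos: [526.0, 3.4, 120.9]
tcp_rot: [-3.115, 0.022, -3.005]
ft_force: [0.5, -4.9, 2.2]
opening: 0.232
```

```bash
python3 -c "
from h import *
st()"
```

```text
t 12.72 face 126.6 lat -1.0 clr 12.9 z 120.9 rot [-3.115  0.022 -3.005] F along -4.87 z 2.23 lat -0.21
```

>>> arm_command(
  deltas=[
    [[1,0,0,0,0],[1,0,0,0,0]],
  ],
)

```text
t: 12.88
eef_pos: [526.0, 3.5, 121.0]
tcp_rot: [-3.114, 0.022, -3.005]
ft_force: [0.8, -1.4, -0.5]
opening: 0.23
```

```bash
python3 -c "
from h import *
st();grab('wrist','w11'); s,c=load('w11'); crop(c,220,150,500,310,2.8,'w11c')
st();s,d=grab('side','s3'); crop(d,270,140,370,270,5,'s3c')"
```

```text
t 12.88 face 126.6 lat -1.0 clr 13.0 z 121.0 rot [-3.114  0.022 -3.005] F along -1.54 z -0.45 lat 0.56
t 12.93 face 126.6 lat -1.1 clr 12.9 z 121.0 rot [-3.114  0.022 -3.005] F along -0.84 z -1.84 lat 0.04
```

View pics/w11c.png

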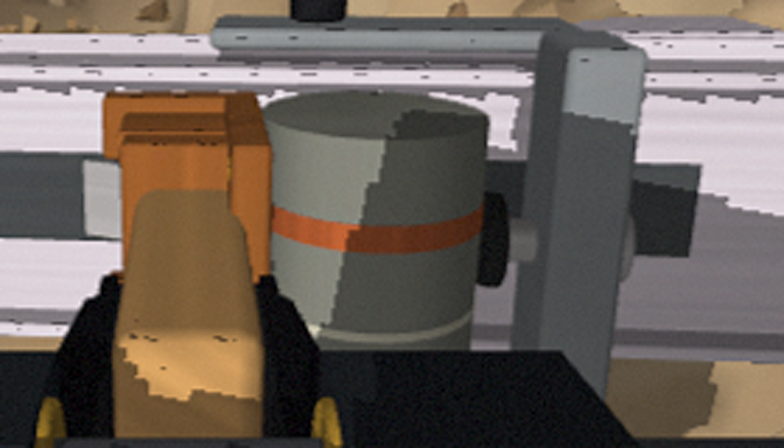

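View pics/s3c.png

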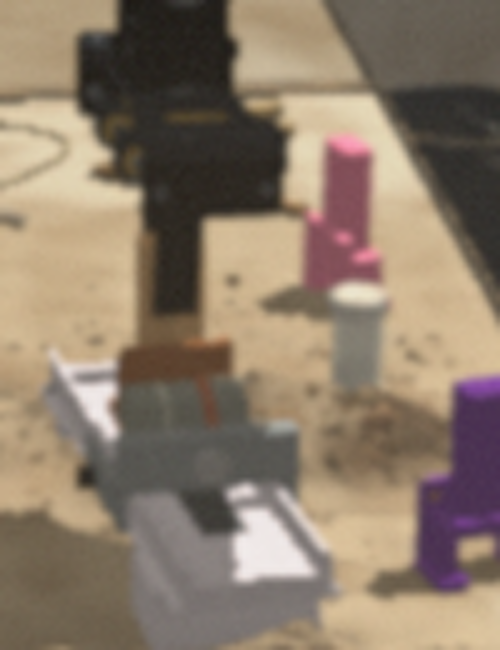

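>>> arm_command(
  deltas=[
    [[1,-0.002,0.012,0.001,0],[1,0,0,0,0]],
  ],
)

```text
t: 13.15
eef_pos: [525.9, 4.3, 121.2]
tcp_rot: [-3.114, 0.022, -3.005]
ft_force: [-0.2, 0.2, -1.6]
opening: 0.232
```

```bash
python3 -c "
from h import *
st()"
```

```text
t 13.15 face 127.5 lat -1.0 clr 13.0 z 121.2 rot [-3.114  0.022 -3.005] F along 0.23 z -1.65 lat -0.19
```

>>> arm_command(
  deltas=[
    [[1,-0.002,0.012,0.001,0],[1,-0.002,0.012,0.001,0]],
  ],
)

```text
t: 13.32
eef_pos: [525.7, 6.3, 121.4]
tcp_rot: [-3.113, 0.022, -3.004]
ft_force: [1.1, -5.6, -1.7]
opening: 0.229
```

```bash
python3 -c "
from h import *
st();grab('wrist','w12'); s,c=load('w12'); crop(c,220,150,500,310,2.8,'w12c');st()"
```

```text
t 13.32 face 129.5 lat -1.0 clr 13.1 z 121.4 rot [-3.113  0.022 -3.004] F along -5.75 z -1.71 lat 0.30
t 13.37 face 129.7 lat -1.0 clr 13.1 z 121.4 rot [-3.113  0.022 -3.004] F along -3.91 z -0.68 lat 0.52
```

View pics/w12c.png

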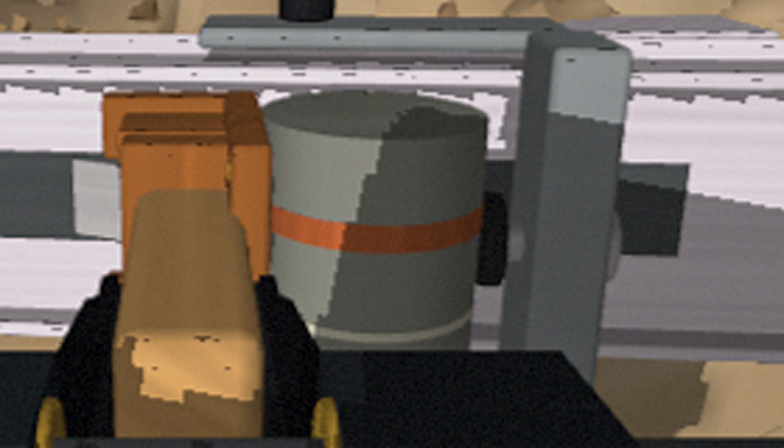

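>>> arm_command(
  deltas=[
    [[1,0,0,0,0],[1,0,0,0,0],[1,0,0,0,0]],
  ],
)

```text
t: 13.62
eef_pos: [525.7, 6.4, 121.3]
tcp_rot: [-3.113, 0.022, -3.004]
ft_force: [0.2, -3.9, -0.9]
opening: 0.23
```

```bash
python3 -c "
from h import *
st();grab('wrist','w13');st(); grab('side','s4');st()"
```

```text
t 13.62 face 129.6 lat -1.0 clr 13.1 z 121.3 rot [-3.113  0.022 -3.004] F along -3.86 z -0.86 lat -0.38
t 13.67 face 129.6 lat -1.0 clr 13.1 z 121.3 rot [-3.113  0.022 -3.004] F along -3.43 z -1.34 lat 0.41
t 13.72 face 129.6 lat -1.0 clr 13.1 z 121.3 rot [-3.113  0.022 -3.004] F along -3.03 z -0.87 lat -0.67
```

>>> arm_command(
  deltas=[
    [[1,0.001,-0.01,-0.0005,0],[1,0.001,-0.01,-0.0005,0],[1,0.001,-0.012,-0.001,0],[1,0.002,-0.012,-0.001,0],[1,0.002,-0.012,-0.001,0],[1,0.002,-0.012,-0.001,0],[1,0.002,-0.012,-0.001,0],[1,0,0,0,0]],
  ],
)

```text
t: 14.38
eef_pos: [526.2, -1.0, 120.4]
tcp_rot: [-3.116, 0.021, -3.005]
ft_force: [-0.2, -0.1, -1.9]
opening: 0.231
```

```bash
python3 -c "
from h import *
st();grab('wrist','w14'); s,c=load('w14'); crop(c,220,150,500,310,2.8,'w14c');st()"
```

```text
t 14.38 face 122.1 lat -1.5 clr 12.6 z 120.4 rot [-3.116  0.021 -3.005] F along -0.06 z -1.88 lat -0.17
t 14.43 face 122.2 lat -1.4 clr 12.6 z 120.4 rot [-3.116  0.021 -3.005] F along -0.48 z -1.91 lat -0.69
```

View pics/w14c.png

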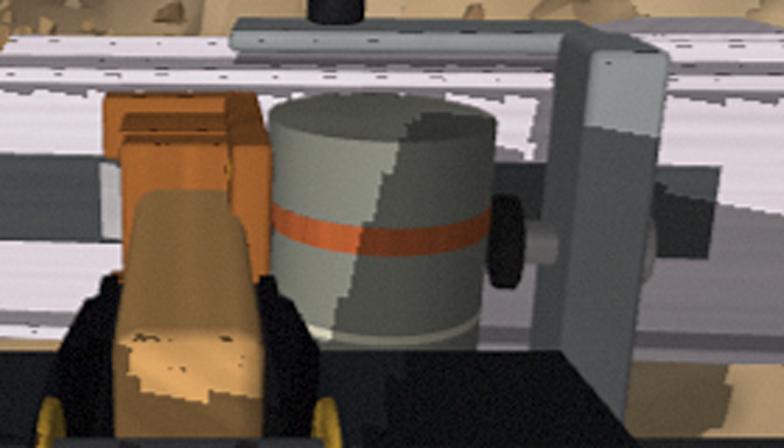

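>>> arm_command(
  deltas=[
    [[1,0.003,-0.015,-0.001,0],[1,0.003,-0.015,0,0],[1,0.003,-0.015,0,0],[1,0.003,-0.015,-0.001,0],[1,0.003,-0.015,-0.001,0],[1,0.003,-0.015,-0.001,0],[1,0,0,0,0]],
  ],
)

```text
t: 15.02
eef_pos: [528.2, -10.9, 120.0]
tcp_rot: [-3.116, 0.021, -3.005]
ft_force: [-0.7, -0.4, -1.6]
opening: 0.231
```

```bash
python3 -c "
from h import *
st();grab('wrist','w15'); s,c=load('w15'); crop(c,220,150,500,310,2.8,'w15c');st()"
```

```text
t 15.02 face 112.1 lat -0.9 clr 12.9 z 120.0 rot [-3.116  0.021 -3.005] F along -0.34 z -1.65 lat -0.78
t 15.07 face 112.2 lat -0.9 clr 12.9 z 120.0 rot [-3.116  0.021 -3.005] F along -0.97 z -1.65 lat -0.29
```

View pics/w15c.png

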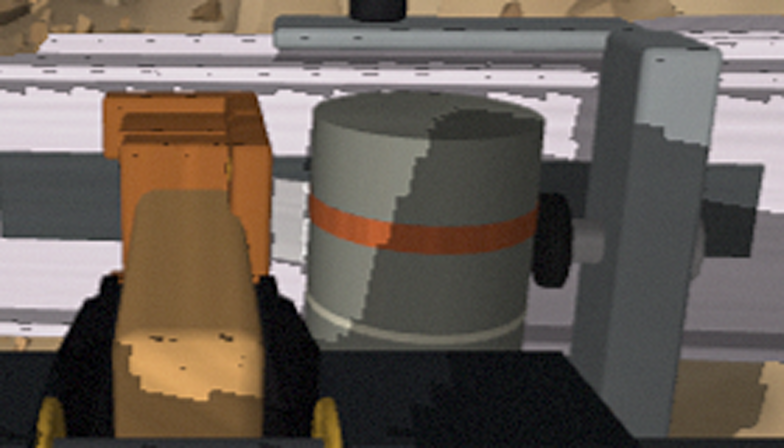

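>>> arm_command(
  deltas=[
    [[1,0.003,-0.03,0.005,0],[1,0.005,-0.06,0.01,0],[1,0.01,-0.1,0.05,0],[1,0.02,-0.1,0.15,0],[1,0.01,-0.1,0.2,0],[1,0.01,-0.15,0.15,0],[1,0,-0.25,0.1,0],[1,0,-0.3,0,0],[1,-0.03,-0.3,0,0],[1,-0.05,-0.3,0,0],[1,-0.1,-0.3,0,0],[1,-0.1,-0.3,0,0]],
  ],
)

```text
t: 16.07
eef_pos: [504.9, -252.6, 194.5]
tcp_rot: [-3.113, 0.024, -2.998]
ft_force: [0.9, -0.1, -1.0]
opening: 0.228
```

>>> arm_command(
  deltas=[
    [[1,-0.03,-0.25,-0.1,0],[1,-0.03,-0.25,-0.15,0],[1,-0.01,-0.2,-0.2,0],[1,0,-0.1,-0.2,0],[1,0,0,-0.15,0],[1,0,0,-0.1,0],[1,0,0,0,0],[1,0,0,0,0]],
  ],
)

```text
t: 16.73
eef_pos: [491.8, -350.5, 105.2]
tcp_rot: [-3.107, 0.028, -3.008]
ft_force: [-1.1, 0.4, -0.8]
opening: 0.234
```

```bash
python3 - <<'E'
from h import *
s,c=grab('wrist','w16'); print(s['eef_pos'],s['tcp_rot'],s['ft_force'])
s,d=grab('scene','c2'); crop(d,150,150,450,360,2.6,'c2c')
E
```

```text
[ 491.8113342  -350.4679003   105.16582213] [-3.10684674  0.02797153 -3.00774097] [-1.0544858   0.43874627 -0.77967281]
```

View pics/w16.png

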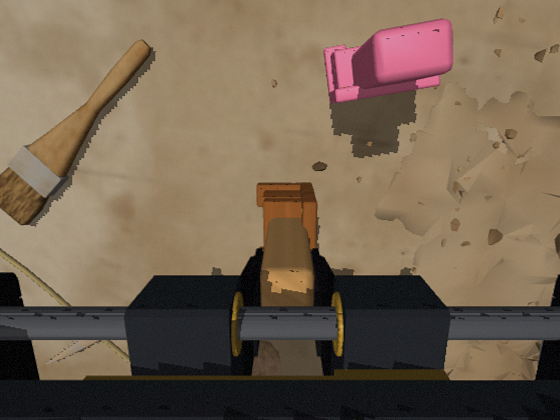

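View pics/c2c.png

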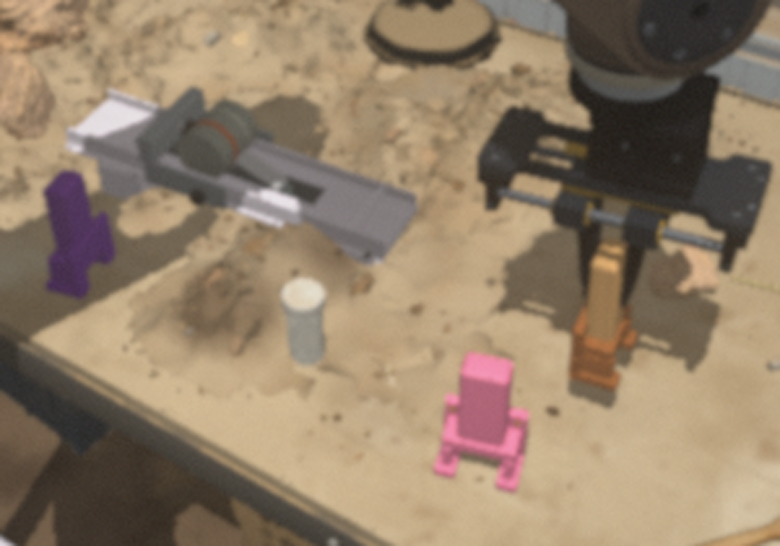

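>>> arm_command(
  deltas=[
    [[1,0,0,-0.12,0],[1,0,0,-0.1,0],[1,0,0,-0.06,0],[1,0,0,-0.03,0],[1,0,0,0,0]],
  ],
)

```text
t: 17.25
eef_pos: [493.5, -349.4, 74.3]
tcp_rot: [-3.103, 0.031, -3.005]
ft_force: [-0.1, -0.2, -1.2]
opening: 0.231
```

>>> arm_command(
  deltas=[
    [[1,0,0,-0.02,0],[1,0,0,-0.02,0],[1,0,0,-0.015,0],[1,0,0,0,0]],
  ],
)

```text
t: 17.58
eef_pos: [493.8, -349.3, 68.3]
tcp_rot: [-3.103, 0.031, -3.004]
ft_force: [0.2, 0.1, -0.9]
opening: 0.23
```

>>> arm_command(
  deltas=[
    [[1,0,0,-0.01,0],[1,0,0,-0.008,0],[1,0,0,0,0]],
  ],
)

```text
t: 17.83
eef_pos: [493.9, -349.5, 67.5]
tcp_rot: [-3.102, 0.032, -3.004]
ft_force: [-0.4, 0.4, -0.2]
opening: 0.233
```

>>> arm_command(
  deltas=[
    [[1,0,0,-0.008,0],[1,0,0,0,0]],
  ],
)

```text
t: 18.0
eef_pos: [494.1, -349.7, 67.4]
tcp_rot: [-3.101, 0.033, -3.004]
ft_force: [-0.1, 0.3, -0.9]
opening: 0.229
```

>>> arm_command(
  deltas=[
    [[1,0,0,-0.012,0],[1,0,0,-0.005,0]],
  ],
)

```text
t: 18.17
eef_pos: [494.2, -349.9, 67.2]
tcp_rot: [-3.1, 0.034, -3.004]
ft_force: [-2.2, 1.8, 5.6]
opening: 0.231
```

Contact (5.6 N upward); release.

>>> arm_command(
  deltas=[
    [[0.7,0,0,0,0],[0.6,0,0,0,0],[0.5,0,0,0,0],[0.4,0,0,0,0],[0.3,0,0,0,0],[0.2,0,0,0,0],[0,0,0,0,0],[0,0,0,0,0],[0,0,0,0,0],[0,0,0,0,0]],
  ],
)

```text
t: 19.0
eef_pos: [494.5, -350.2, 66.8]
tcp_rot: [-3.1, 0.034, -3.004]
ft_force: [0.1, -0.1, 0.2]
opening: 0.873
```

>>> arm_command(
  deltas=[
    [[0,0,0,0.05,0],[0,0,0,0.15,0],[0,0,0,0.25,0],[0,0,0,0.3,0],[0,0,0,0.3,0],[0,0,0,0.3,0],[0,0,0.1,0.3,0],[0,-0.1,0.1,0.3,0],[0,-0.1,0.1,0.2,0],[0,0,0,0,0],[0,0,0,0,0]],
  ],
)

```text
t: 19.92
eef_pos: [471.4, -317.3, 294.3]
tcp_rot: [-3.1, 0.034, -3.005]
ft_force: [1.2, -0.3, -1.1]
opening: 0.997
```

```bash
python3 - <<'E'
from h import *
s,c=grab('wrist','w17'); print(s['eef_pos'],s['ft_force'])
s,d=grab('side','s5'); crop(d,240,150,400,280,4.6,'s5c')
s,d=grab('scene','c3'); crop(d,150,150,450,360,2.6,'c3c')
E
```

```text
[ 471.42285061 -317.25783513  294.34336735] [ 1.19811291 -0.34097671 -1.07840089]
```

View pics/w17.png

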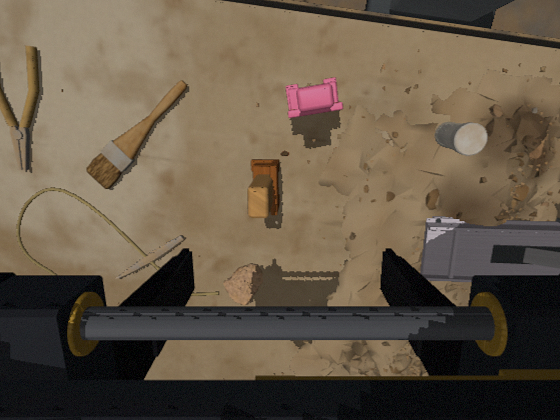

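View pics/s5c.png

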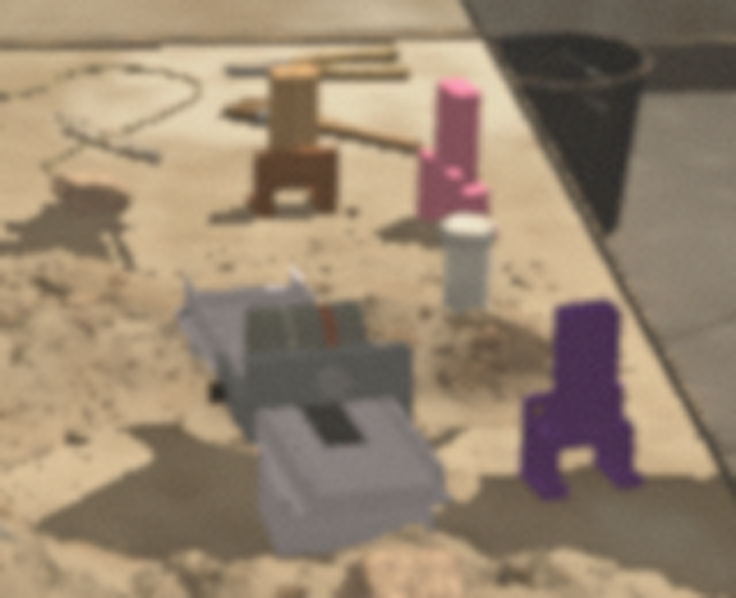

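View pics/c3c.png

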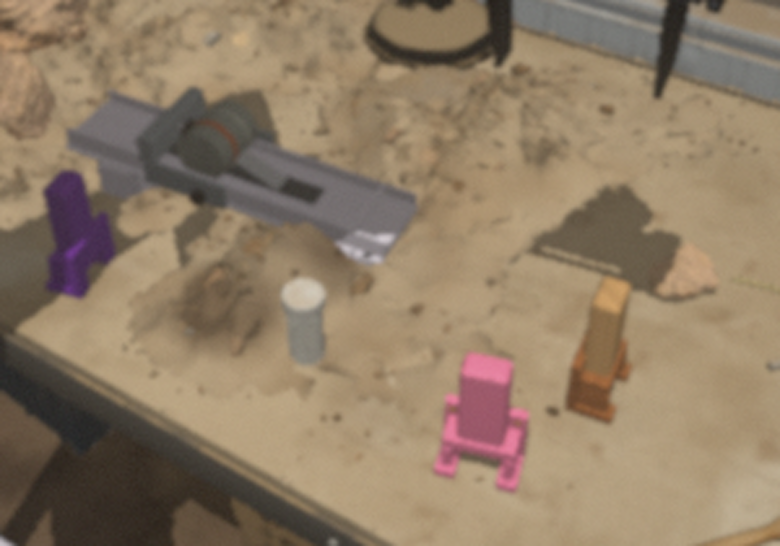

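The paddle is standing upright (wrist px 263,190), the plug sits between the catch and buffer (side crop 305,330), and the bystanders haven't moved. Handing in.

```bash
python3 -c "
from h import *
print(env.state()['qvel'].round(4)); print(env.job_done())"
```

```text
[ 0.0001  0.0179  0.0055 -0.0006  0.0016 -0.0011]
the job is handed in; nothing more can be done
None
```

The plug is captured between the catch and the buffer, and the paddle is back upright near where it first stood, well clear of the track. I handed the job in at about 20 s of robot time; no verdict was reported.

- **Push:** I gripped the paddle by the upper part of its handle and rolled the plug up at about 35 mm/s, slowing near the stop. While rolling, the force along the track stayed around 1 N.
- **Feeling for the buffer:** A brief peak of 4.9 N came about 3 mm short of the final position and fell to about 1 N when I held, so I did not count it as the buffer. Pushing on peaked at 5.8 N, then held at 3.0–3.9 N, above the 2.5 N mark. The picture then showed the buffer compressed.
- **Capture check:** When I backed the blade off slowly, the plug stayed put, a gap opened and the catch was visible behind it. The last side and scene pictures still show it there.
- **Paddle:** I set it down on a 5.6 N contact force and released it. The last pictures show it upright with the gripper clear.
- **Bystanders:** The vial, the stone and the pink and purple look-alikes look unmoved in the last pictures. I did not check the toe bone separately.

The arm's tool tilt drifted by up to about 2° during the moves. I could not correct that with the commands available, but the paddle still stood upright on release.

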